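# Set out a workshop place for the next participant

## Robot

A 7-joint arm with a two-finger parallel gripper is mounted at the origin on the work surface. World frame = base frame: x ahead of the robot, y to its left, z up, the work surface at z = 0. Lengths are in m, angles in rad, forces in N, time in s.
With the tool pointing down it reaches from about 0.4 to 0.9 m from the base axis. Payload 5.5 kg.
Tool frame: the origin (TCP) lies midway between the tips of the shut fingers; the grasp point (between the pads) lies 19 mm behind it; z points along the fingers, x is the direction in which the jaws open and shut, and the axes are right-handed (so a half turn about z gives the same grasp; the last joint's range is limited). The gripper opens to 92 mm and grips with 3 to 60 N. Pads are 19 mm wide; open, the fingers measure 130 mm over their backs; the gripper's body (75 mm by 190 mm) begins 47 mm behind the grasp point.
Start: joints at [-1.026, 0.501, -0.427, 1.55, 0.221, 1.138, -0.21], TCP at [0.181, 0.624, 0.227] pointing down, gripper open.
Joint ranges: [-2.88, 2.88], [-0.31, 2.03], [-1.54, 1.56], [0.2, 2.42], [-1.41, 4.55], [0.19, 2.02], [-2.57, 2.57]. Speed limits (rad/s): [2.57, 2.57, 3.14, 3.14, 3.14, 3.14, 3.14].

## Interface

Orientations are given as a 3x3 rotation matrix whose columns are the frame's x, y, z axes.
In Python, from plant import * gives the robot as it stands.
- The arm moves only by the tool play_rows, never from a script. Its arguments are lists of equal length, an entry for each row: "travel": the shift along the world's x, y, z in mm, a list of three; "twist": the turn, a rotation vector about the world's x, y, z in degrees, a list of three. A call has 1 to 10 rows; each row shifts and turns the pose as measured when the row begins; what a row does not reach is not made up. A row lasts 1/8 s, in which the tool goes at most 62.5 mm and 10.7 degrees, less where a joint would pass 70% of its speed; a pose out of reach is approached as far as the arm can. A call is refused whole if a number of a shift passes 62.5 or a number of a turn 10.7, either way. A call with a gripper value outside its range is refused whole. "jaw" is the opening in per cent of the stroke, from 0 (shut) to 100 (fully open), set as the call begins (left out, the last holds). The fingers move at their own pace and stop on an object; the grip force is fixed at half the most. Time passes only in rows, so rows that do not move let the fingers close. It gives the time, the measured TCP pose, the force and the opening at its end, in the units of the state.
- observe(): the state, without advancing time (a new reading comes with each control period).
- snapshot(name): name is "scene" or "top"; returns the picture (480x640x3 uint8, blue, green, red); there is no depth.
- camera_info(name): a dict with "camera_matrix" (3x3 intrinsics, pixels), "view" (4x4, takes a point from world to camera coordinates). Camera axes: x right, y up, looking along -z (the intrinsics and any distortion apply to the point x, -y, -z); pixel columns grow to the right and rows downward; lengths in m; the calibration is good to about 2 mm. A picture is of the moment at which its call begins. camera_info takes no time and is no camera call.
- hand_in(): hands the job in, once; it reports no verdict.
Trained networks look in the newest picture that a camera, given by its name, has taken for a name from the list of things; names that differ only in an ending like _2 or _b are one class to them, and where a whole thing is asked for, a point or a joint stands for the part that bears it (a point fixed in the world has none). Each returns a list of dicts, best first, with "score" (0 to 1); they miss things now and then, are a little off and sometimes report something else, mostly with a low value. They report only what shows in the picture. A call takes as long as a camera call.
- look_for(camera, target): "xy" ([column, row] in pixels, amid what is visible of it).
- pinpoint(camera, target): "xy" ([column, row] in pixels: a listed point, or the origin of a listed thing).
The state is a dict: "t": time; "joint_positions": joint angles; "joint_vel": joint speeds; "tau": joint torques, N m; "position": TCP position; "orientation": TCP orientation; "contact_force": force on the tool from outside, world axes, zero at the start; "torque": the same for the moment, N m; "opening": finger opening in m.
Only numpy, scipy, OpenCV 4.12 (cv2) and the standard library are available. Lean on these libraries where they do the work, as an engineer would, in place of code of your own. Each camera call takes 0.05 s, during which the arm holds its last target. There are 200 camera calls.

## Task

Set this place out around the breadboard for the next participant: put the loudspeaker, face up, off the left end (as the robot sees it) of the breadboard's base plate, and the nine-volt battery, standing up, off its right end beside the terminal posts, each with a gap of about 20 mm to the plate and in line with its middle; and stand the solder spool in the middle of the space between the plate and the soldering-iron stand behind it. Nest one of the two empty parts trays in the other, turned the same way round and sitting right down. Leave the round cell, the wire strippers and the notebook where they are.

Things in the scene. Friction and masses are not known exactly. Their poses are not given: they have to be found in the camera images.
- board: Breadboard, fixed: aluminium base plate 80 mm deep (x), 120 mm wide (y), 6 mm thick, carrying a white solderless board (top 15 mm up) and, at its right-hand (-y) end, two terminal posts 24 mm high, red and black. May be turned up to 13 degrees. Origin: centre of the plate, on the table. x points away from the robot, y to its left end, z up.
- stand: Soldering-iron stand, fixed, behind the board: grey base 150 mm long (x), 80 mm wide (y); sponge on its front half (28 mm high), coil holder and teal-handled iron on its back half, 0.23 m high. Origin: centre of the base, on the table; front edge at x = -75 mm. x points away from the robot. The space from this edge to the plate is 95 to 115 mm.
- speaker_mid (a point): Small bare loudspeaker lying face up: round, 57 mm across its steel rim, black cone, magnet below; 24 mm high at the rim (28 mm at the dome in the middle), 90 g. The upright edge of the rim, from 17 to 24 mm above the table, is the place to grip. Origin: on its axis, 12 mm above its underside. z up.
- battery_mid (a point): Nine-volt block battery standing on end: grey case 17.5 mm (x) by 26.5 mm (y) and 46 mm high, two snap terminals on top, 39 to 53 g. Square, unlike the round cell. Origin: centre of the case, 23 mm above the table.
- spool_mid (a point): Spool of solder standing on one flange: two white round flanges 52 mm across with grey wire wound between them, 40 mm high, dark hole in the top, 0.175 to 0.325 kg. Origin: on its axis, half-way up (20 mm). z up.
- tray_a_mid (a point): Grey plastic parts tray, 32 mm high, 45 g; from above square at the back, two parallel sides 60 mm apart (34 mm behind the origin to 14 mm ahead), then narrowing to a 24 mm spout 54 mm ahead. Sloping walls below an upright rim band, 24 to 32 mm up: grip it across the sides there. Origin: 16 mm up, near its centre of mass; x out of the spout, y across the sides, z up.
- tray_b_mid (a point): Grey plastic parts tray, 32 mm high, 45 g; from above square at the back, two parallel sides 60 mm apart (34 mm behind the origin to 14 mm ahead), then narrowing to a 24 mm spout 54 mm ahead. The other tray's twin. Nested the same way round, either sits 11 mm higher than the lower (rim 43 mm up); the walls centre it from 4 mm off. Origin: 16 mm up, near its centre of mass; x out of the spout, y across the sides, z up.
- cell_mid (a point): Bystander, not to be moved: a round battery cell standing upright, 34 mm across and 58 mm high, grey with a bright band; loose and easily knocked over. Origin: on its axis, half-way up.
- strippers: Bystander, not to be moved: wire strippers with red handles lying flat, about 155 mm long, 60 mm wide at the handle ends, 16 mm high. Origin near the pivot; x points along the jaws.
- notebook: Bystander, not to be moved: a notebook lying flat near the robot, 105 mm (x) by 148 mm (y), 12 mm thick, with a pen on it (21 mm high). Origin: centre of its underside.

How it is judged:
By the outcome, as a careful person would: the job done as asked, in the order asked, and still so for the second after the job is handed in, with the robot touching nothing.
It also fails if it takes over 115 s, if anything falls off the work surface, if the arm or the gripper's body presses on something with over 40 N, if the wrist force passes 120 N, or if a joint passes its speed limit or range.

## Working session

There is one attempt and no reset: what is moved stays moved. The work goes in short steps, Python scripts to look and compute and a tool call to move; the robot and the scene stay as the last step left them, time stands still between calls to the robot, and variables do not carry over. Pictures are saved under pics/ and viewed, about 12 in all and at most 16, crops included, and the job is handed in when it is done.

Besides the shell and the picture viewer there is one more tool, called by a JSON object that holds its "api" and its "payload". play_rows: Moves the arm, as the interface text tells. Its arguments: {"type":"object","properties":{"travel":{"type":"array"},"twist":{"type":"array"},"jaw":{"type":"number"}},"required":["travel","twist"]}

```bash
ls; mkdir -p pics; cat > h.py <<'E'
from plant import *
import numpy as np, cv2
def ray(cam,uv):
    c=camera_info(cam);K=np.array(c["camera_matrix"]);V=np.array(c["view"])
    d=np.array(c.get("distortion",c.get("dist_coeffs",np.zeros(5))),float)
    n=cv2.undistortPoints(np.array([[uv]],float),K,d)[0,0]
    R=V[:3,:3];o=-R.T@V[:3,3]
    return o,R.T@np.array([n[0],-n[1],-1.0])
def at(cam,uv,z):
    o,d=ray(cam,uv);return o+d*(z-o[2])/d[2]
def proj(cam,P):
    c=camera_info(cam);K=np.array(c["camera_matrix"]);V=np.array(c["view"])
    p=V[:3,:3]@np.array(P,float)+V[:3,3];q=K@np.array([p[0],-p[1],-p[2]]);return q[:2]/q[2]
E
python3 - <<'E'
from h import *
for c in("top","scene"):
    cv2.imwrite(f"pics/{c}0.png",snapshot(c)); i=camera_info(c); print(c,i)
Z=dict(board=0,stand=0,speaker_mid=.012,battery_mid=.023,spool_mid=.02,tray_a_mid=.016,cell_mid=.029,strippers=.008,notebook=0)
for n,z in Z.items():
    for c in("top","scene"):
        for r in pinpoint(c,n)[:3]: print(n,c,np.round(r["xy"]),round(r["score"],2),np.round(at(c,r["xy"],z)[:2],4))
print(observe())
E
```

```text
pics
top {'camera_matrix': array([[455.2578603 ,   0.        , 320.68125091],
       [  0.        , 455.2578603 , 236.07026928],
       [  0.        ,   0.        ,   1.        ]]), 'view': array([[-0.02756154, -0.99961652, -0.00267917,  0.02537754],
       [ 0.97080691, -0.02740587,  0.23829153, -0.5540923 ],
       [-0.23827358,  0.00396673,  0.97118997, -0.94909623],
       [ 0.        ,  0.        ,  0.        ,  1.        ]])}
scene {'camera_matrix': array([[594.43097591,   0.        , 313.10187288],
       [  0.        , 594.43097591, 239.31627259],
       [  0.        ,   0.        ,   1.        ]]), 'view': array([[ 0.27899331,  0.96022412, -0.01150507, -0.14991768],
       [-0.68216073,  0.20660593,  0.70140625,  0.32838688],
       [ 0.67588422, -0.18783934,  0.71266886, -1.71203596],
       [ 0.        ,  0.        ,  0.        ,  1.        ]])}
board top [310. 270.] 0.69 [0.489  0.0374]
board top [508. 246.] 0.25 [ 0.5333 -0.4337]
board scene [326. 240.] 0.79 [0.4963 0.0425]
stand top [325. 184.] 0.97 [ 0.7034 -0.0056]
stand top [139. 259.] 0.38 [0.527  0.4394]
stand scen
[... 1056 characters left out ...]
), 'joint_vel': array([ 8.69336344e-04, -2.97642707e-03, -1.84254271e-03, -1.77970647e-03,
        1.21119711e-05, -9.03955273e-04, -5.43768796e-05]), 'tau': array([-2.84627167e-04, -5.66470528e+01, -5.81071347e+00, -2.79514289e+01,
       -6.66103419e-02,  2.06854701e-02,  2.04683988e-05]), 'position': array([0.18069956, 0.62438494, 0.22676509]), 'orientation': array([[ 2.78027877e-01,  9.60573006e-01, -2.13483990e-05],
       [ 9.60573005e-01, -2.78027875e-01,  5.43797755e-05],
       [ 4.63002944e-05, -3.56257893e-05, -9.99999998e-01]]), 'contact_force': array([-0.28053629, -0.69428092, -0.41218027]), 'torque': array([-0.01091892,  0.02579114, -0.00678557]), 'opening': 0.0917622268078953}
```

View pics/top0.png

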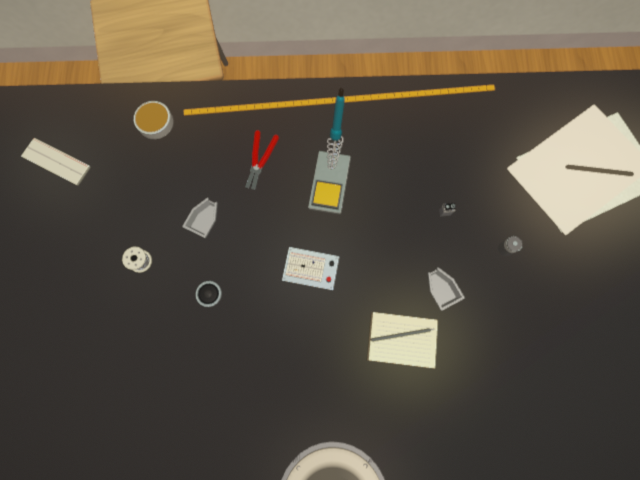

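View pics/scene0.png

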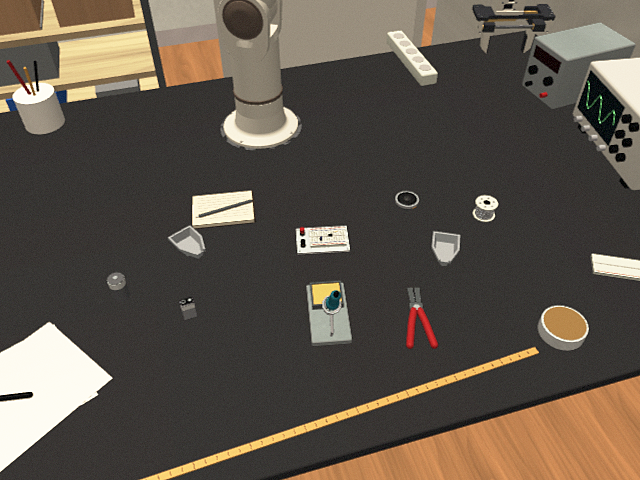

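The top view shows the speaker at (208,293), spool (137,258), board (311,268), stand (330,182), trays at (202,218) and (445,289), battery (448,209), round cell (513,244), strippers (262,160) and notebook (403,340). The scene view agrees. Next I fit silhouettes in both cameras.

```bash
cat > fit.py <<'E'
from h import *
from scipy.optimize import minimize
def circ(r,z,n=40):
    a=np.linspace(0,2*np.pi,n,endpoint=False);return [(r*np.cos(t),r*np.sin(t),z) for t in a]
def box(x0,x1,y0,y1,z0,z1):return [(x,y,z) for x in(x0,x1) for y in(y0,y1) for z in(z0,z1)]
tray=[(x,s*y,z) for x,y in((-.034,.03),(.014,.03),(.054,.012)) for s in(1,-1) for z in(.024,.032)]
M=dict(board=box(-.04,.04,-.06,.06,0,.006),stand=box(-.075,.075,-.04,.04,0,.01),
 speaker=circ(.0285,.017)+circ(.0285,.024),battery=box(-.00875,.00875,-.01325,.01325,0,.046),
 spool=circ(.026,0)+circ(.026,.003)+circ(.026,.037)+circ(.026,.04),tray=tray,cell=circ(.017,0)+circ(.017,.055))
S=4
def mask(cam,img,model,p,thr):
    uv=np.array([proj(cam,q) for q in place(model,p)]);lo=np.floor(uv.min(0)-9).astype(int);hi=np.ceil(uv.max(0)+9).astype(int)
    c=img[lo[1]:hi[1],lo[0]:hi[0]].max(2)
    c=cv2.resize(c,None,fx=S,fy=S,interpolation=cv2.INTER_CUBIC)
    m=(c>thr).astype(np.uint8)
    n,l,s,ce=cv2.connectedComponentsWithStats(m)
    mid=(uv.mean(0)-lo)*S
    ok=[i for i in range(1,n) if s[i,4]>60 and np.hypot(*(ce[i]-mid))<8*S] or [1+np.argmax(s[1:,4])]
    pts=np.vstack([np.argwhere(l==i)[:,::-1] for i in ok]).astype(np.int32)
    o=np.zeros_like(m);cv2.fillConvexPoly(o,cv2.convexHull(pts),1);return o,lo
def place(model,p):
    c,s=np.cos(p[2]),np.sin(p[2]);P=np.array(M[model]);return np.c_[P[:,0]*c-P[:,1]*s+p[0],P[:,0]*s+P[:,1]*c+p[1],P[:,2]+(p[3] if len(p)>3 else 0)]
def render(cam,model,p,lo,shape):
    uv=np.array([proj(cam,q) for q in place(model,p)])
    o=np.zeros(shape,np.uint8);h=cv2.convexHull((((uv-lo+.5)*S-.5)).astype(np.float32))
    cv2.fillConvexPoly(o,np.round(h*16).astype(np.int32),1,shift=4);return o
def fit(imgs,model,p0,thr=62,yaws=(0,),cams=("top","scene"),z=0):
    best=None
    ms={c:mask(c,imgs[c],model,[*p0,z],thr) for c in cams}
    for y in yaws:
        f=lambda q:sum((render(c,model,[q[0],q[1],q[2]/10,z],ms[c][1],ms[c][0].shape)!=ms[c][0]).sum()/max(1,ms[c][0].sum()) for c in cams)
        x0=np.array([p0[0],p0[1],(p0[2]+y)*10])
        r=minimize(f,x0,method="Nelder-Mead",options=dict(initial_simplex=x0+np.array([[0,0,0],[.006,0,0],[0,.006,0],[0,0,2.]]),xatol=1e-5,fatol=1e-4))
        if best is None or r.fun<best.fun:best=r
    x=best.x;return np.array([x[0],x[1],x[2]/10]),best.fun
E
cat > m1.py <<'E'
from fit import *
imgs={c:snapshot(c) for c in("top","scene")}
print(imgs["top"][250,250],imgs["top"][209,440:458].max(1),imgs["scene"][310,176:200].max(1))
J=[("board",(.492,.04,-.1),62,(0,)),("stand",(.70,-.015,-.1),62,(0,)),("speaker",(.442,.269,0),62,(0,)),("battery",(.625,-.296,0),62,np.radians([0,45,90,135])),
("spool",(.522,.437,0),62,(0,)),("tray",(.605,.294,0),62,np.radians(range(0,360,45))),("tray",(.427,-.27,0),62,np.radians(range(0,360,45))),("cell",(.53,-.422,0),62,(0,))]
for m,p,t,y in J:
    for cams in(("top","scene"),("top",),("scene",)):
        try:
            x,e=fit(imgs,m,p,t,y,cams);print(m,cams,np.round(x[:2],4),round(np.degrees(x[2]),1),round(e,3))
        except Exception as ex:print(m,cams,ex)
E
python3 m1.py
python3 - <<'E'
import cv2,numpy as np
a=cv2.imread("pics/top0.png")
f=lambda x,y,w,h,W,H:cv2.resize(a[y:y+h,x:x+w],(W,H),interpolation=cv2.INTER_CUBIC)
A=f(270,140,100,150,400,600);B=np.vstack([f(180,190,50,50,300,300),f(420,260,50,50,300,300)]);
C=f(435,195,30,30,100,100)
C=np.vstack([C]+[np.zeros((500,100,3),np.uint8)])
cv2.imwrite("pics/c0.png",np.hstack([A,B,C]))
E
```

```text
[52 56 59] [ 65  68  77  97 126  84  45  50  56  68  69  67  93 105 102  74  59  57] [ 58  53  58  57  53  70 105 138 137  96  85  77  78  84  84  91  89  83
  88  84  49  56  58  52]
board ('top', 'scene') [0.4951 0.0332] -11.7 0.644
board ('top',) time passes only in moves, steps and waits
board ('scene',) [0.4959 0.033 ] -11.6 0.079
stand ('top', 'scene') [ 0.7035 -0.0168] -11.1 0.62
stand ('top',) time passes only in moves, steps and waits
stand ('scene',) [ 0.7039 -0.0167] -11.6 0.074
speaker ('top', 'scene') time passes only in moves, steps and waits
speaker ('top',) time passes only in moves, steps and waits
speaker ('scene',) time passes only in moves, steps and waits
battery ('top', 'scene') time passes only in moves, steps and waits
battery ('top',) time passes only in moves, steps and waits
battery ('scene',) time passes only in moves, steps and waits
spool ('top', 'scene') time passes only in moves, steps and waits
spool ('top',) time passes only in moves, steps and waits
spool ('scene',) time passes only in moves, steps and waits
tray ('top', 'scene') time passes only in moves, steps and waits
tray ('top',) time passes only in moves, steps and waits
tray ('scene',) time passes only in moves, steps and waits
tray ('top', 'scene') time passes only in moves, steps and waits
tray ('top',) time passes only in moves, steps and waits
tray ('scene',) time passes only in moves, steps and waits
cell ('top', 'scene') time passes only in moves, steps and waits
cell ('top',) time passes only in moves, steps and waits
cell ('scene',) time passes only in moves, steps and waits
```

View pics/c0.png

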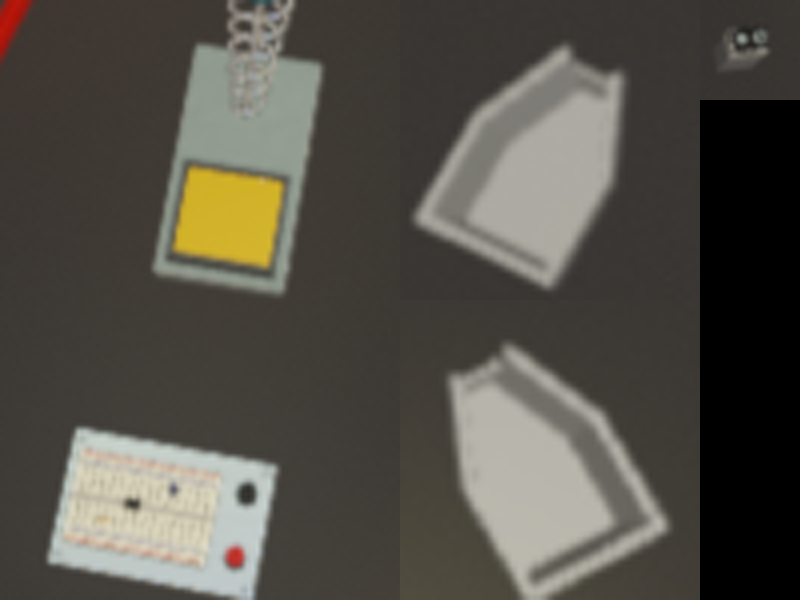

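The crop shows the board (corners near 75,430 / 277,465 / 258,600 / 48,562 in the crop), the stand front edge from (155,272) to (283,293), both tray outlines clearly, and the battery at (745,40). I'll cache the calibration, make the threshold adaptive and refit from the saved pictures.

```bash
python3 - <<'E'
import pickle
from plant import *
pickle.dump({c:camera_info(c) for c in("top","scene")},open("cam.pkl","wb"))
E
sed -i 's/^def ray/import pickle\nCI=pickle.load(open("cam.pkl","rb"))\ncamera_info=lambda c:CI[c]\ndef ray/' h.py
sed -i 's/m=(c>thr)/m=(c>np.median(np.r_[c[:5].ravel(),c[-5:].ravel(),c[:,:5].ravel(),c[:,-5:].ravel()])+thr)/' fit.py
cat > m1.py <<'E'
from fit import *
imgs={c:cv2.imread(f"pics/{c}0.png") for c in("top","scene")}
J=[("board",(.492,.035,-.2),30,(0,)),("stand",(.70,-.015,-.2),30,(0,)),("speaker",(.442,.269,0),30,(0,)),("battery",(.625,-.296,0),12,np.radians([0,45,90,135])),
("spool",(.522,.437,0),30,(0,)),("tray",(.605,.294,0),30,np.radians(range(0,360,45))),("tray",(.427,-.27,0),30,np.radians(range(0,360,45))),("cell",(.53,-.422,0),20,(0,))]
for m,p,t,y in J:
    for cams in(("top","scene"),("top",),("scene",)):
            x,e=fit(imgs,m,p,t,y,cams);print(m,cams,np.round(x[:2],4),round(np.degrees(x[2]),1),round(e,3))
for u in((308.75,208),(340.75,213.25)):
  print("standfront",[np.round(at("top",u,z)[:2],4) for z in(0,.01,.02)])
E
python3 m1.py
```

```text
board ('top', 'scene') [0.4948 0.0345] -12.6 0.116
board ('top',) [0.4943 0.0361] -13.6 0.065
board ('scene',) [0.4947 0.0341] -12.1 0.049
stand ('top', 'scene') [ 0.7041 -0.0158] -11.4 0.202
stand ('top',) [ 0.7075 -0.0153] -11.2 0.117
stand ('scene',) [ 0.7013 -0.0161] -11.5 0.039
speaker ('top', 'scene') [0.439  0.2676] 7.0 0.137
speaker ('top',) [0.4393 0.2686] 5.9 0.056
speaker ('scene',) [0.4388 0.2667] 5.0 0.047
battery ('top', 'scene') [ 0.6229 -0.2923] 6.9 0.597
battery ('top',) [ 0.6219 -0.2904] 178.4 0.155
battery ('scene',) [ 0.6309 -0.2919] 191.9 0.379
spool ('top', 'scene') [0.5229 0.4344] 8.7 0.169
spool ('top',) [0.523  0.4361] 5.8 0.1
spool ('scene',) [0.5233 0.4336] 4.0 0.061
tray ('top', 'scene') [0.612  0.2887] 332.3 0.138
tray ('top',) [0.6122 0.2902] 331.7 0.042
tray ('scene',) [0.6118 0.2873] 331.9 0.05
tray ('top', 'scene') [ 0.4295 -0.2661] 25.5 0.436
tray ('top',) [ 0.4297 -0.2669] 26.0 0.05
tray ('scene',) [ 0.4189 -0.2635] 124.7 0.38
cell ('top', 'scene') [ 0.5275 -0.4265] 2.1 1.248
cell ('top',) [ 0.531  -0.4295] 5.4 0.426
cell ('scene',) [ 0.5187 -0.4276] 16.7 0.727
standfront [array([0.6418, 0.0366]), array([0.6386, 0.0364]), array([0.6355, 0.0362])]
standfront [array([ 0.6263, -0.0403]), array([ 0.6234, -0.0398]), array([ 0.6204, -0.0393])]
```

{"api": "play_rows", "payload": {"travel": [[26, -36, -8], [26, -36, -8], [26, -36, -8], [26, -36, -8], [26, -36, -8], [26, -36, -8], [26, -36, -8], [26, -36, -8], [26, -36, -8], [24, -33, -8]], "twist": [[0, 0, -8.6], [0, 0, -8.6], [0, 0, -8.6], [0, 0, -8.6], [0, 0, -8.6], [0, 0, -8.6], [0, 0, -8.6], [0, 0, -8.6], [0, 0, -8.6], [0, 0, -8.6]], "jaw": 100}}

```text
t: 2.35
position: [0.4422, 0.2609, 0.1474]
orientation: [[0.968, -0.25, 0.009], [-0.25, -0.968, 0.005], [0.008, -0.007, -1.0]]
contact_force: [0.9, 0.2, -0.1]
opening: 0.0914
```

{"api": "play_rows", "payload": {"travel": [[-3, 7, -30], [0, 0, -35], [0, 0, -35], [0, 0, -25], [0, 0, -10], [0, 0, 0]], "twist": [[-0.3, 0.5, 2], [0, 0, 0], [0, 0, 0], [0, 0, 0], [0, 0, 0], [0, 0, 0]]}}

```text
t: 3.1
position: [0.444, 0.2648, 0.0103]
orientation: [[0.974, -0.225, 0.006], [-0.225, -0.974, 0.001], [0.005, -0.003, -1.0]]
contact_force: [0.4, 0.4, 0.2]
opening: 0.0916
```

```bash
python3 -c "
from h import *
o=observe();print(np.round(o['joint_positions'],2),o['position'],o['contact_force'])"
```

```text
[-0.59  0.56 -0.    2.03  0.01  0.54 -0.82] [0.44397938 0.26484745 0.01029425] [0.40658876 0.39885476 0.16015723]
```

{"api": "play_rows", "payload": {"travel": [[-5, 3, -4], [0, 0, -2], [0, 0, 0]], "twist": [[0, 0.3, 0], [0, 0, 0], [0, 0, 0]]}}

```text
t: 3.48
position: [0.4403, 0.2695, 0.0064]
orientation: [[0.974, -0.224, 0.004], [-0.225, -0.974, 0.004], [0.003, -0.005, -1.0]]
contact_force: [0.1, 0.1, -0.1]
opening: 0.0917
```

{"api": "play_rows", "payload": {"travel": [[0, 0, 0], [0, 0, 0], [0, 0, 0], [0, 0, 0], [0, 0, 0], [0, 0, 0]], "twist": [[0, 0, 0], [0, 0, 0], [0, 0, 0], [0, 0, 0], [0, 0, 0], [0, 0, 0]], "jaw": 0}}

```text
t: 4.22
position: [0.4409, 0.2698, 0.0072]
orientation: [[0.974, -0.225, 0.005], [-0.225, -0.974, 0.005], [0.004, -0.006, -1.0]]
contact_force: [-0.5, -0.7, 0.0]
opening: 0.0558
```

{"api": "play_rows", "payload": {"travel": [[0, 0, 20], [0, 0, 30], [20, -32, 10], [20, -32, 0], [20, -32, 0], [17, -32, 0], [0, 0, 0]], "twist": [[0, 0, 0], [0, 0, 0], [0, 0, 0], [0, 0, 0], [0, 0, 0], [0, 0, 0], [0, 0, 0]]}}

```text
t: 5.1
position: [0.5184, 0.1378, 0.0683]
orientation: [[0.975, -0.222, 0.004], [-0.222, -0.975, 0.004], [0.003, -0.004, -1.0]]
contact_force: [0.2, 0.2, -1.2]
opening: 0.0558
```

```bash
python3 - <<'E'
from fit import *
im=snapshot("scene");cv2.imwrite("pics/s1.png",cv2.resize(im[130:330,230:500],(800,593),interpolation=cv2.INTER_CUBIC))
o=observe();print(o['position'],o['opening'],o['contact_force'])
E
```

```text
[0.5174339  0.13991098 0.06824393] 0.055604138551085085 [-0.33530372  0.65477592 -0.85941566]
```

View pics/s1.png

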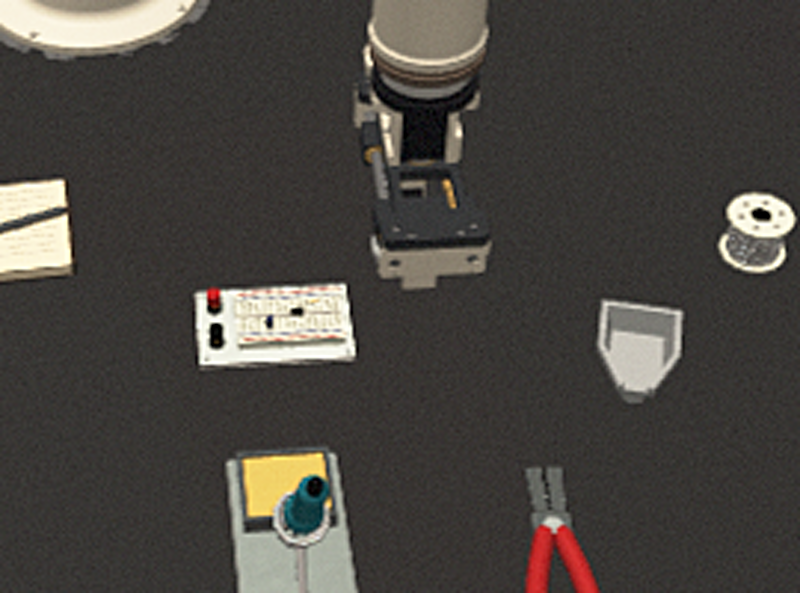

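The speaker is held (opening 56 mm, about 1 N of weight) and hidden behind the gripper at (435,250) in the crop. Lowering it now.

{"api": "play_rows", "payload": {"travel": [[0, 1, -25], [0, 0, -22], [0, 0, -10], [0, 0, 0], [0, 0, 0]], "twist": [[0, 0, 0], [0, 0, 0], [0, 0, 0], [0, 0, 0], [0, 0, 0]]}}

```text
t: 5.78
position: [0.5154, 0.1468, 0.0104]
orientation: [[0.977, -0.213, 0.002], [-0.213, -0.977, 0.008], [0.001, -0.008, -1.0]]
contact_force: [-0.1, -0.8, -1.1]
opening: 0.0554
```

{"api": "play_rows", "payload": {"travel": [[3, -6, 0], [0, 0, 0]], "twist": [[0, 0, 0], [0, 0, 0]]}}

```text
t: 6.02
position: [0.5197, 0.1407, 0.0117]
orientation: [[0.977, -0.213, 0.005], [-0.213, -0.977, 0.008], [0.003, -0.009, -1.0]]
contact_force: [-0.1, 0.6, -1.6]
opening: 0.0557
```

{"api": "play_rows", "payload": {"travel": [[-1, 0, -4], [0, 0, -1], [0, 0, 0]], "twist": [[-0.4, 0.3, 0], [0, 0, 0], [0, 0, 0]]}}

```text
t: 6.4
position: [0.519, 0.1406, 0.0073]
orientation: [[0.977, -0.214, -0.0], [-0.214, -0.977, 0.001], [-0.0, -0.001, -1.0]]
contact_force: [-0.8, -0.1, 1.8]
opening: 0.0559
```

{"api": "play_rows", "payload": {"travel": [[0, 0, 0], [0, 0, 0], [0, 0, 0], [0, 0, 0]], "twist": [[0, 0, 0], [0, 0, 0], [0, 0, 0], [0, 0, 0]], "jaw": 95}}

```text
t: 6.9
position: [0.5193, 0.1408, 0.0072]
orientation: [[0.977, -0.214, 0.001], [-0.214, -0.977, 0.002], [0.0, -0.002, -1.0]]
contact_force: [0.2, 0.7, -0.4]
opening: 0.0868
```

{"api": "play_rows", "payload": {"travel": [[0, 0, 20], [0, 0, 40], [0, 0, 50], [0, 0, 40], [5, -50, 0], [15, -60, 0], [20, -60, 0], [20, -60, 0], [20, -60, 0], [20, -60, 0]], "twist": [[0, 0, 0], [0, 0, 0], [0, 0, 0], [0, 0, 0], [0, 0, 5], [0, 0, 5], [0, 0, 5], [0, 0, 5], [0, 0, 2], [0, 0, 0]]}}

```text
t: 8.15
position: [0.6179, -0.2043, 0.1635]
orientation: [[0.981, 0.196, 0.004], [0.196, -0.981, 0.004], [0.004, -0.004, -1.0]]
contact_force: [0.9, 0.0, -0.1]
opening: 0.0873
```

```bash
cat > m2.py <<'E'
from fit import *
import sys
imgs={c:snapshot(c) for c in("top","scene")}
n=sys.argv[1]
for c in imgs:cv2.imwrite(f"pics/{c}{n}.png",imgs[c])
o=observe();print(np.round(o['position'],4),np.round(np.degrees(np.arctan2(o['orientation'][1,0],o['orientation'][0,0])),1),np.round(o['joint_positions'],2))
bx,by,ba=.4948,.0350,np.radians(-12.5)
for a in sys.argv[2:]:
    m,x,y,w,t,z=a.split(",");w=np.radians(float(w))
    for cams in(("top","scene"),("top",),("scene",)):
        try:
            p,e=fit(imgs,m,(float(x),float(y),w),float(t),np.radians([0,-30,30]) if m in("battery","tray") else (0,),cams,float(z))
            d=p[:2]-[bx,by];c,s=np.cos(ba),np.sin(ba)
            print(m,cams,np.round(p[:2],4),round(np.degrees(p[2]),1),round(e,3),"board frame",np.round([c*d[0]+s*d[1],-s*d[0]+c*d[1]],4))
        except Exception as ex:print(m,cams,"fail",ex)
E
python3 m2.py 1 speaker,.5182,.1409,0,30,0 board,.4948,.035,-12.5,30,0 battery,.625,-.293,8,12,0
```

```text
[ 0.617  -0.2134  0.1634] 10.7 [ 0.25  0.53  0.06  1.62 -0.04  0.99  0.51]
speaker ('top', 'scene') [0.5181 0.1381] 5.2 0.115 board frame [0.0004 0.1057]
speaker ('top',) [0.5175 0.1393] 9.6 0.063 board frame [-0.0004  0.1067]
speaker ('scene',) [0.5176 0.1371] 5.5 0.03 board frame [0.0002 0.1046]
board ('top', 'scene') [0.4948 0.0347] -12.8 0.119 board frame [ 0.0001 -0.0003]
board ('top',) [0.494  0.0355] -12.2 0.067 board frame [-0.0009  0.0003]
board ('scene',) [0.4943 0.0339] -12.1 0.05 board frame [-0.0002 -0.0012]
battery ('top', 'scene') [ 0.6284 -0.2919] 45.9 3.513 board frame [ 0.2012 -0.2902]
battery ('top',) [ 0.617  -0.2899] 45.4 3.058 board frame [ 0.1896 -0.2907]
battery ('scene',) [ 0.6259 -0.292 ] -5.1 0.377 board frame [ 0.1988 -0.2909]
```

```bash
python3 - <<'E'
import cv2,numpy as np
a=cv2.imread("pics/top0.png")[190:225,430:470];b=cv2.imread("pics/scene0.png")[285:330,167:209]
f=lambda i,s:cv2.convertScaleAbs(cv2.resize(i,None,fx=s,fy=s,interpolation=cv2.INTER_CUBIC),alpha=1.6)
A=f(a,10);B=f(b,9);H=max(A.shape[0],B.shape[0])
p=lambda i:cv2.copyMakeBorder(i,0,H-i.shape[0],0,0,cv2.BORDER_CONSTANT)
o=np.hstack([p(A),p(B)]);print(o.shape);cv2.imwrite("pics/bat.png",o)
E
```

```text
(405, 778, 3)
```

View pics/bat.png

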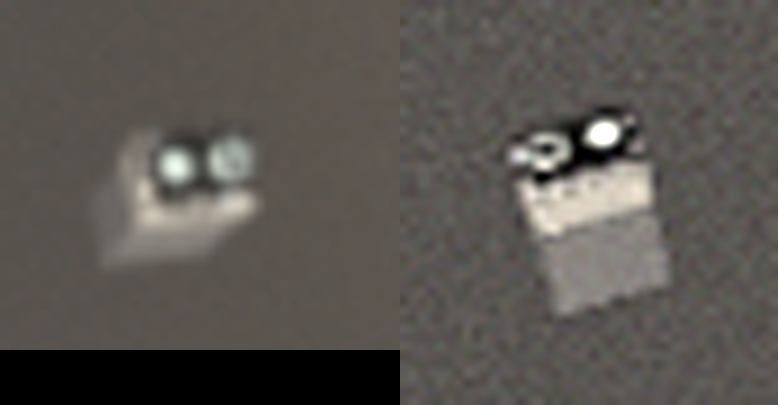

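The battery's top is black, so thresholding loses it. The terminals are clear in both views (left half: (175,167) and (232,158); right half: (548,150) and (603,132)), and so are the base corners, so I use those.

```bash
python3 - <<'E'
from h import *
def go(c,a,b,z):
    P,Q=at(c,a,z)[:2],at(c,b,z)[:2];d=P-Q;print(c,np.round((P+Q)/2,4),"len",round(np.hypot(*d),4),"y-axis yaw",round(np.degrees(np.arctan2(d[1],d[0]))-90,1))
go("top",(447.5,206.7),(453.2,205.8),.048)
go("scene",(189.6,299.7),(183.4,301.7),.048)
go("scene",(197.2,316.3),(184.8,320),0)
# top base front corners: (103,267),(212,252)
go("top",(440.3,216.7),(451,215.2),0)
E
```

```text
top [ 0.6217 -0.2916] len 0.0135 y-axis yaw 7.7
scene [ 0.6244 -0.2911] len 0.0128 y-axis yaw 6.9
scene [ 0.6325 -0.2907] len 0.0261 y-axis yaw 4.7
top [ 0.6124 -0.2925] len 0.0263 y-axis yaw 6.6
```

{"api": "play_rows", "payload": {"travel": [[3, -40, 0], [3, -38, 0], [0, 0, 0], [0, 0, 0]], "twist": [[0, 0, -2], [0, 0, -2.5], [0, 0, 0], [0, 0, 0]], "jaw": 75}}

```text
t: 8.75
position: [0.6222, -0.2928, 0.1618]
orientation: [[0.995, 0.104, 0.002], [0.104, -0.995, -0.001], [0.002, 0.001, -1.0]]
contact_force: [-0.2, 0.3, 0.2]
opening: 0.069
```

{"api": "play_rows", "payload": {"travel": [[0, 1, -40], [0, 0, -45], [0, 0, -40], [0, 0, -20], [0, 0, 0]], "twist": [[0, 0, 0.5], [0, 0, 0], [0, 0, 0], [0, 0, 0], [0, 0, 0]]}}

```text
t: 9.38
position: [0.6253, -0.2825, 0.0155]
orientation: [[0.992, 0.123, 0.007], [0.123, -0.992, 0.003], [0.007, -0.002, -1.0]]
contact_force: [-0.2, -0.0, 0.4]
opening: 0.069
```

{"api": "play_rows", "payload": {"travel": [[-3, -9, 0], [0, 0, -2], [0, 0, 0]], "twist": [[-0.2, 0.3, -0.5], [0, 0, 0], [0, 0, 0]]}}

```text
t: 9.75
position: [0.6253, -0.2932, 0.018]
orientation: [[0.993, 0.114, 0.008], [0.114, -0.993, -0.004], [0.007, 0.005, -1.0]]
contact_force: [-0.1, -0.6, 0.0]
opening: 0.0691
```

{"api": "play_rows", "payload": {"travel": [[0, 0, 0], [0, 0, 0], [0, 0, 0], [0, 0, 0], [0, 0, 0], [0, 0, 0], [0, 0, 0]], "twist": [[0, 0, 0], [0, 0, 0], [0, 0, 0], [0, 0, 0], [0, 0, 0], [0, 0, 0], [0, 0, 0]], "jaw": 0}}

```text
t: 10.62
position: [0.626, -0.2936, 0.0194]
orientation: [[0.993, 0.114, 0.009], [0.114, -0.993, -0.004], [0.009, 0.006, -1.0]]
contact_force: [0.1, 0.1, 0.4]
opening: 0.0171
```

{"api": "play_rows", "payload": {"travel": [[0, 0, 20], [0, 0, 40], [-25, 39, 0], [-25, 39, 0], [-25, 39, 0], [-25, 39, 0], [-25, 39, 0], [-24, 37, 0], [0, 0, 0], [0, 0, 0]], "twist": [[0, 0, 0], [-0.3, 0.5, 0], [0, 0, -4], [0, 0, -4], [0, 0, -4], [0, 0, -4], [0, 0, -3], [0, 0, 0], [0, 0, 0], [0, 0, 0]]}}

```text
t: 11.88
position: [0.4785, -0.0572, 0.0943]
orientation: [[0.974, -0.227, 0.015], [-0.227, -0.974, -0.012], [0.017, 0.009, -1.0]]
contact_force: [-0.1, -0.8, 0.3]
opening: 0.0171
```

{"api": "play_rows", "payload": {"travel": [[-4, -2, -25], [0, 0, -25], [0, 0, -10], [0, 0, 0]], "twist": [[0.7, 0.9, 0.7], [0, 0, 0], [0, 0, 0], [0, 0, 0]]}}

```text
t: 12.38
position: [0.4799, -0.0639, 0.0357]
orientation: [[0.975, -0.221, 0.007], [-0.221, -0.975, -0.001], [0.007, -0.0, -1.0]]
contact_force: [0.3, -0.4, -0.6]
opening: 0.0174
```

{"api": "play_rows", "payload": {"travel": [[-5, 5, -8], [0, 0, -3], [0, 0, 0]], "twist": [[0, 0.5, 0.3], [0, 0, 0], [0, 0, 0]]}}

```text
t: 12.75
position: [0.476, -0.059, 0.0255]
orientation: [[0.976, -0.216, 0.0], [-0.216, -0.976, -0.002], [0.0, 0.002, -1.0]]
contact_force: [0.3, 0.4, -0.6]
opening: 0.0171
```

{"api": "play_rows", "payload": {"travel": [[-1.5, 0.5, -5], [0, 0, -1.5], [0, 0, 0]], "twist": [[0, 0, 0], [0, 0, 0], [0, 0, 0]]}}

```text
t: 13.12
position: [0.4746, -0.0583, 0.0193]
orientation: [[0.977, -0.215, 0.001], [-0.215, -0.977, -0.001], [0.001, 0.001, -1.0]]
contact_force: [-0.9, -0.9, 1.1]
opening: 0.0174
```

{"api": "play_rows", "payload": {"travel": [[0, 0, 0], [0, 0, 0], [0, 0, 0]], "twist": [[0, 0, 0], [0, 0, 0], [0, 0, 0]], "jaw": 50}}

```text
t: 13.5
position: [0.475, -0.0583, 0.0194]
orientation: [[0.977, -0.215, 0.001], [-0.215, -0.977, -0.002], [0.002, 0.001, -1.0]]
contact_force: [-0.4, 0.8, 0.4]
opening: 0.0426
```

{"api": "play_rows", "payload": {"travel": [[0, 0, 10], [0, 0, 35], [0, 0, 50], [0, 0, 45], [8, 50, 10], [8, 60, 0], [8, 60, 0], [8, 60, 0], [8, 60, 0], [8, 60, 0]], "twist": [[0, 0, 0], [0, 0, 0], [0, 0, 0], [0, 0, 0], [0, 0, 9], [0, 0, 9], [0, 0, 9], [0, 0, 9], [0, 0, 9], [0, 0, 9]]}}

```text
t: 14.75
position: [0.5247, 0.2947, 0.1832]
orientation: [[0.738, 0.674, 0.014], [0.674, -0.739, 0.003], [0.012, 0.007, -1.0]]
contact_force: [0.3, -0.5, 0.2]
opening: 0.0459
```

{"api": "play_rows", "payload": {"travel": [[0, 50, 0], [0, 50, 0], [0, 40, 0], [0, 0, 0]], "twist": [[0, 0, 9], [0, 0, 9], [0, 0, 9], [0, 0, 9]], "jaw": 95}}

```text
t: 15.25
position: [0.522, 0.4459, 0.186]
orientation: [[0.173, 0.985, 0.01], [0.985, -0.174, 0.015], [0.017, 0.007, -1.0]]
contact_force: [0.1, -0.3, -0.3]
opening: 0.0812
```

```bash
python3 m2.py 2 speaker,.5182,.1385,0,30,0 board,.4948,.035,-12.5,30,0; python3 - <<'E'
import cv2,numpy as np
a=cv2.imread("pics/top2.png")[225:305,255:365];b=cv2.imread("pics/scene2.png")[180:290,250:410]
f=lambda i,w,h:cv2.resize(i,(w,h),interpolation=cv2.INTER_CUBIC)
cv2.imwrite("pics/v2.png",np.hstack([f(a,396,288),f(b,400,275)[:275]]) if 0 else np.vstack([f(a,440,320),cv2.copyMakeBorder(f(b,400,275),0,0,0,40,cv2.BORDER_CONSTANT)]))
E
```

```text
[0.5238 0.4419 0.1857] 79.5 [-0.53  0.57 -0.3   1.51  0.19  1.07  0.51]
speaker ('top', 'scene') [0.5181 0.138 ] 5.8 0.115 board frame [0.0004 0.1056]
speaker ('top',) [0.5188 0.1394] 4.3 0.06 board frame [0.0009 0.1071]
speaker ('scene',) [0.5177 0.1372] 7.7 0.034 board frame [0.0002 0.1047]
board ('top', 'scene') [0.4948 0.0347] -12.8 0.117 board frame [ 0.0001 -0.0003]
board ('top',) [0.494  0.0355] -12.2 0.066 board frame [-0.0009  0.0003]
board ('scene',) [0.4948 0.0341] -12.4 0.049 board frame [ 0.0002 -0.0008]
```

View pics/v2.png

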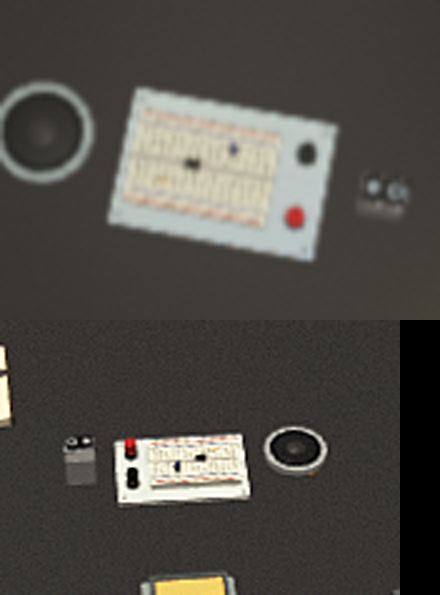

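The battery is upright right of the plate (terminals at (373,187) and (398,190) in the top crop) and the speaker is face up on the left. Next is the spool.

```bash
python3 - <<'E'
from h import *
for c,a,b in(("top",(348.25,271.75),(354.5,272.5)),("scene",(278.8,228.4),(284.4,228))):
    p=(at(c,a,.048)+at(c,b,.048))[:2]/2;d=p-[.4945,.0347];t=np.radians(-12.4);print(c,p,[np.cos(t)*d[0]+np.sin(t)*d[1],-np.sin(t)*d[0]+np.cos(t)*d[1]])
E
```

```text
top [ 0.47451825 -0.05633326] [np.float64(3.243162222694995e-05), np.float64(-0.0932004472820832)]
scene [ 0.47688894 -0.05608483] [np.float64(0.002294475902471612), np.float64(-0.09244874229513675)]
```

{"api": "play_rows", "payload": {"travel": [[-1, -7, -40], [0, 0, -45], [0, 0, -40], [0, 0, -30], [0, 0, 0]], "twist": [[-0.8, 0.6, -2], [0, 0, 0], [0, 0, 0], [0, 0, 0], [0, 0, 0]]}}

```text
t: 15.98
position: [0.5268, 0.4283, 0.0305]
orientation: [[0.243, 0.97, 0.006], [0.97, -0.243, -0.005], [-0.003, 0.007, -1.0]]
contact_force: [0.1, -0.3, 0.6]
opening: 0.0872
```

{"api": "play_rows", "payload": {"travel": [[-4, 6, -12], [0, 0, -6], [0, 0, 0]], "twist": [[0.3, 0.3, 1.3], [0, 0, 0], [0, 0, 0]]}}

```text
t: 16.35
position: [0.5252, 0.4356, 0.0156]
orientation: [[0.223, 0.975, 0.006], [0.975, -0.223, 0.004], [0.005, 0.005, -1.0]]
contact_force: [0.6, 0.7, 0.1]
opening: 0.0871
```

{"api": "play_rows", "payload": {"travel": [[0, 0, 0], [0, 0, 0], [0, 0, 0], [0, 0, 0], [0, 0, 0], [0, 0, 0]], "twist": [[0, 0, 0], [0, 0, 0], [0, 0, 0], [0, 0, 0], [0, 0, 0], [0, 0, 0]], "jaw": 0}}

```text
t: 17.1
position: [0.5263, 0.4363, 0.0176]
orientation: [[0.224, 0.975, 0.008], [0.975, -0.224, 0.005], [0.007, 0.007, -1.0]]
contact_force: [-0.2, -0.2, 0.2]
opening: 0.0499
```

{"api": "play_rows", "payload": {"travel": [[0, 0, 15], [0, 0, 35], [0, 0, 40], [7, -50, 0], [8, -60, 0], [8, -60, 0], [8, -60, 0], [8, -60, 0], [8, -60, 0], [8, -55, 0]], "twist": [[0, 0, 0], [-0.3, 0.4, 0], [0, 0, 0], [0, 0, 0], [0, 0, 0], [0, 0, 0], [0, 0, 0], [0, 0, 0], [0, 0, 0], [0, 0, 0]]}}

```text
t: 18.35
position: [0.5791, 0.0278, 0.1186]
orientation: [[0.211, 0.977, 0.007], [0.977, -0.211, 0.006], [0.007, 0.005, -1.0]]
contact_force: [0.4, 0.2, -3.0]
opening: 0.0499
```

{"api": "play_rows", "payload": {"travel": [[0, 0, 0], [0, 0, 0]], "twist": [[0, 0, 0], [0, 0, 0]]}}

```text
t: 18.6
position: [0.5799, 0.0204, 0.1201]
orientation: [[0.221, 0.975, 0.008], [0.975, -0.221, 0.003], [0.004, 0.007, -1.0]]
contact_force: [-0.4, -0.2, -2.1]
opening: 0.0501
```

{"api": "play_rows", "payload": {"travel": [[5, -9, -25], [0, 0, -30], [0, 0, -25], [0, 0, 0], [0, 0, 0]], "twist": [[-0.2, 0.5, 0], [0, 0, 0], [0, 0, 0], [0, 0, 0], [0, 0, 0]]}}

```text
t: 19.23
position: [0.5866, 0.0204, 0.0418]
orientation: [[0.21, 0.978, 0.004], [0.978, -0.21, 0.002], [0.003, 0.003, -1.0]]
contact_force: [-0.0, -0.1, -2.6]
opening: 0.0496
```

{"api": "play_rows", "payload": {"travel": [[-2, -9, -14], [0, 0, -4], [0, 0, 0], [0, 0, 0]], "twist": [[-0.1, 0.2, 0], [0, 0, 0], [0, 0, 0], [0, 0, 0]]}}

```text
t: 19.73
position: [0.5862, 0.0111, 0.0252]
orientation: [[0.21, 0.978, 0.004], [0.978, -0.21, 0.001], [0.001, 0.004, -1.0]]
contact_force: [-0.2, -0.6, -1.6]
opening: 0.0503
```

{"api": "play_rows", "payload": {"travel": [[-1.5, 0, -5], [0, 0, -2], [0, 0, -1], [0, 0, 0]], "twist": [[0, 0.2, 0], [0, 0, 0], [0, 0, 0], [0, 0, 0]]}}

```text
t: 20.23
position: [0.5852, 0.0111, 0.0177]
orientation: [[0.21, 0.978, 0.001], [0.978, -0.21, 0.0], [0.001, 0.001, -1.0]]
contact_force: [-0.4, -0.1, -0.1]
opening: 0.0502
```

{"api": "play_rows", "payload": {"travel": [[0, 0, 0], [0, 0, 0], [0, 0, 0], [0, 0, 0]], "twist": [[0, 0, 0], [0, 0, 0], [0, 0, 0], [0, 0, 0]], "jaw": 85}}

```text
t: 20.72
position: [0.5863, 0.0114, 0.0182]
orientation: [[0.21, 0.978, 0.004], [0.978, -0.21, 0.001], [0.001, 0.003, -1.0]]
contact_force: [0.6, 1.2, 0.9]
opening: 0.0778
```

{"api": "play_rows", "payload": {"travel": [[0, 0, 12], [0, 0, 40], [0, 0, 50], [0, 0, 45], [-26, -44, 0], [-26, -46, 0], [-26, -46, 0], [-26, -46, 0], [-26, -46, 0], [-26, -46, 0]], "twist": [[0, 0, 0], [0, 0, 0], [0, 0, 0], [0, 0, 0], [0, 0, 6.5], [0, 0, 6.5], [0, 0, 6.5], [0, 0, 6.5], [0, 0, 6.5], [0, 0, 6.5]]}}

```text
t: 21.98
position: [0.4293, -0.2644, 0.1797]
orientation: [[-0.482, 0.876, 0.014], [0.876, 0.482, 0.004], [-0.003, 0.015, -1.0]]
contact_force: [0.1, -1.2, -0.2]
opening: 0.0779
```

```bash
python3 m2.py 3 spool,.582,.012,0,30,0 stand,.7025,-.0155,-11.4,30,0 tray,.612,.2887,-28,30,0
```

```text
[ 0.426  -0.2698  0.1794] 118.2 [ 0.76  0.27 -0.28  1.97  0.09  0.9   2.5 ]
spool ('top', 'scene') [0.5804 0.0123] 5.3 0.973 board frame [ 0.0885 -0.0036]
spool ('top',) [0.583  0.0136] 3.1 0.105 board frame [ 0.0907 -0.0018]
spool ('scene',) [0.5502 0.0203] 17.6 0.383 board frame [ 0.0573 -0.0024]
stand ('top', 'scene') [ 0.7033 -0.0157] -11.4 0.221 board frame [ 0.2146 -0.0044]
stand ('top',) [ 0.7073 -0.0154] -11.9 0.129 board frame [ 0.2184 -0.0032]
stand ('scene',) [ 0.6999 -0.0157] -11.5 0.035 board frame [ 0.2112 -0.0051]
tray ('top', 'scene') [0.6119 0.2886] -28.1 0.136 board frame [0.0594 0.2729]
tray ('top',) [0.6128 0.2903] -28.2 0.046 board frame [0.06   0.2748]
tray ('scene',) [0.6118 0.2873] -28.0 0.049 board frame [0.0596 0.2717]
```

{"api": "play_rows", "payload": {"travel": [[1, 2, -40], [0, 0, -40], [0, 0, -30], [0, 0, 0], [0, 0, 0]], "twist": [[-0.2, 0.8, -4], [0, 0, 0], [0, 0, 0], [0, 0, 0], [0, 0, 0]], "jaw": 92}}

```text
t: 22.7
position: [0.4297, -0.2699, 0.0724]
orientation: [[-0.402, 0.916, 0.005], [0.916, 0.402, -0.008], [-0.009, 0.002, -1.0]]
contact_force: [0.8, 0.1, 0.7]
opening: 0.0846
```

```bash
python3 -c "
from h import *
o=observe();R=o['orientation'];print(np.round(o['joint_positions'],2),o['position'],np.degrees(np.arctan2(R[1,0],R[0,0])))"
```

```text
[ 0.7   0.44 -0.23  2.03  0.17  0.67  2.34] [ 0.42967766 -0.26986596  0.07240536] 113.6832596655298
```

Joint 7 has margin. Continuing down to the rim.

{"api": "play_rows", "payload": {"travel": [[-3, 2, -30], [0, 0, -17], [0, 0, 0], [0, 0, 0]], "twist": [[0.4, 0.3, 1.5], [0, 0, 0], [0, 0, 0], [0, 0, 0]]}}

```text
t: 23.2
position: [0.4314, -0.2701, 0.03]
orientation: [[-0.425, 0.905, 0.009], [0.905, 0.425, -0.006], [-0.009, 0.005, -1.0]]
contact_force: [-0.0, 0.8, -0.1]
opening: 0.0844
```

{"api": "play_rows", "payload": {"travel": [[-4.5, 2.5, -10], [0, 0, -3], [0, 0, 0]], "twist": [[0.3, 0.5, 0.5], [0, 0, 0], [0, 0, 0]]}}

```text
t: 23.58
position: [0.4276, -0.268, 0.0176]
orientation: [[-0.433, 0.901, 0.002], [0.901, 0.433, -0.002], [-0.002, 0.001, -1.0]]
contact_force: [0.6, 0.2, -0.4]
opening: 0.0847
```

{"api": "play_rows", "payload": {"travel": [[0, 0, 0], [0, 0, 0], [0, 0, 0], [0, 0, 0], [0, 0, 0], [0, 0, 0]], "twist": [[0, 0, 0], [0, 0, 0], [0, 0, 0], [0, 0, 0], [0, 0, 0], [0, 0, 0]], "jaw": 0}}

```text
t: 24.32
position: [0.4277, -0.2681, 0.0178]
orientation: [[-0.433, 0.901, 0.002], [0.901, 0.433, -0.002], [-0.003, 0.001, -1.0]]
contact_force: [-0.5, 0.1, -0.9]
opening: 0.0597
```

{"api": "play_rows", "payload": {"travel": [[0, 0, 20], [0, 0, 45], [0, 0, 50], [0, 0, 15], [18, 52, 0], [18, 56, 0], [18, 56, 0], [18, 56, 0], [18, 56, 0], [18, 56, 0]], "twist": [[0, 0, 0], [0, 0, 0], [0, 0, 0], [0, 0, 0], [0, 0, -5.4], [0, 0, -5.4], [0, 0, -5.4], [0, 0, -5.4], [0, 0, -5.4], [0, 0, -5.4]]}}

```text
t: 25.58
position: [0.5326, 0.0666, 0.1479]
orientation: [[0.15, 0.989, -0.004], [0.989, -0.15, -0.003], [-0.004, -0.004, -1.0]]
contact_force: [0.1, -0.4, 0.4]
opening: 0.0597
```

{"api": "play_rows", "payload": {"travel": [[18, 56, 0], [18, 56, 0], [18, 50, 0], [15, 35, 0], [0, 0, 0], [0, 0, 0]], "twist": [[0, 0, -5.4], [0, 0, -5.4], [0, 0, -5.4], [0, 0, -4], [0, 0, 0], [0, 0, 0]]}}

```text
t: 26.32
position: [0.5984, 0.275, 0.1404]
orientation: [[0.486, 0.874, -0.015], [0.874, -0.486, -0.003], [-0.01, -0.011, -1.0]]
contact_force: [0.1, -0.9, -0.4]
opening: 0.0593
```

{"api": "play_rows", "payload": {"travel": [[11.5, 14.5, -25], [0, 0, -25], [0, 0, -20], [0, 0, 0], [0, 0, 0]], "twist": [[0.2, -0.8, 1], [0, 0, 0], [0, 0, 0], [0, 0, 0], [0, 0, 0]]}}

```text
t: 26.95
position: [0.6105, 0.2812, 0.0682]
orientation: [[0.476, 0.879, -0.001], [0.879, -0.476, -0.004], [-0.004, 0.001, -1.0]]
contact_force: [0.4, 0.5, -1.3]
opening: 0.0597
```

{"api": "play_rows", "payload": {"travel": [[0, 8.5, -10], [0, 0, 0], [0, 0, 0]], "twist": [[0.2, 0, 0.3], [0, 0, 0], [0, 0, 0]]}}

```text
t: 27.32
position: [0.6118, 0.291, 0.0598]
orientation: [[0.471, 0.882, 0.002], [0.882, -0.471, 0.002], [0.002, 0.001, -1.0]]
contact_force: [0.6, 0.4, -0.5]
opening: 0.0594
```

```bash
python3 - <<'E'
from h import *
im=snapshot("scene");cv2.imwrite("pics/s4.png",cv2.resize(im[190:290,380:510],(780,600),interpolation=cv2.INTER_CUBIC))
o=observe();print(o['position'],o['opening'],o['contact_force'])
E
```

```text
[0.61159253 0.29118577 0.0596972 ] 0.059478549742215454 [-0.97538894 -0.07909548 -0.18338699]
```

View pics/s4.png

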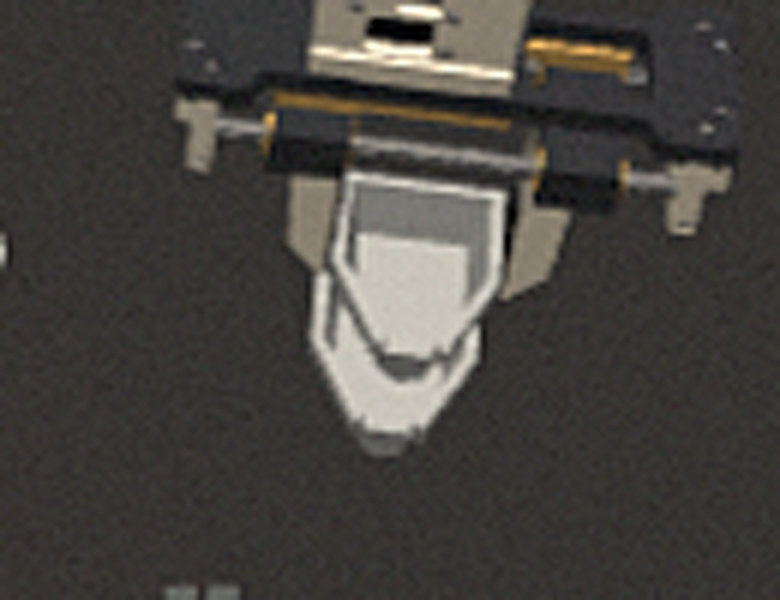

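The held tray hangs level above the other and is turned the same way: upper spout at (405,370), lower spout at (385,445). I'll lower it in steps.

{"api": "play_rows", "payload": {"travel": [[-1.5, -1.5, -12], [0, 0, -4], [0, 0, 0]], "twist": [[0, 0, 0], [0, 0, 0], [0, 0, 0]]}}

```text
t: 27.75
position: [0.6099, 0.2894, 0.0425]
orientation: [[0.471, 0.882, 0.002], [0.882, -0.471, 0.001], [0.002, 0.001, -1.0]]
contact_force: [-0.6, -0.3, -0.1]
opening: 0.0596
```

{"api": "play_rows", "payload": {"travel": [[0, 0, -6], [0, 0, -3], [0, 0, -2], [0, 0, 0]], "twist": [[0, 0, 0], [0, 0, 0], [0, 0, 0], [0, 0, 0]]}}

```text
t: 28.25
position: [0.6108, 0.2905, 0.0317]
orientation: [[0.471, 0.882, 0.004], [0.882, -0.471, 0.003], [0.004, 0.002, -1.0]]
contact_force: [0.2, 0.3, 0.5]
opening: 0.0592
```

{"api": "play_rows", "payload": {"travel": [[0, 0, -1], [0, 0, 0], [0, 0, 0], [0, 0, 0], [0, 0, 0]], "twist": [[0, 0, 0], [0, 0, 0], [0, 0, 0], [0, 0, 0], [0, 0, 0]], "jaw": 85}}

```text
t: 28.88
position: [0.6106, 0.2897, 0.0305]
orientation: [[0.471, 0.882, 0.003], [0.882, -0.471, 0.002], [0.003, 0.002, -1.0]]
contact_force: [0.1, 0.2, 0.5]
opening: 0.078
```

{"api": "play_rows", "payload": {"travel": [[0, 0, 10], [0, 0, 30], [0, 0, 50], [0, 0, 50], [-40, 50, 10], [-50, 60, 0], [-60, 60, 0], [-60, 60, 0], [-50, 50, 0], [0, 0, 0]], "twist": [[0, 0, 0], [0, 0, 0], [0, 0, 0], [0, 0, 0], [0, 0, 0], [0, 0, 0], [0, 0, 0], [0, 0, 0], [0, 0, 0], [0, 0, 0]]}}

```text
t: 30.12
position: [0.3903, 0.5262, 0.1921]
orientation: [[0.475, 0.88, 0.01], [0.88, -0.475, 0.01], [0.014, 0.004, -1.0]]
contact_force: [-0.2, -0.6, -0.6]
opening: 0.0782
```

```bash
python3 m2.py 5 tray,.612,.2887,-28,30,0.011 speaker,.5182,.1385,0,30,0 spool,.582,.012,0,30,0; python3 - <<'E'
import cv2,numpy as np
a=cv2.imread("pics/scene5.png")
cv2.imwrite("pics/v5.png",cv2.resize(a[170:350,90:510],None,fx=1.9,fy=1.9,interpolation=cv2.INTER_CUBIC))
b=cv2.imread("pics/top5.png")
cv2.imwrite("pics/v6.png",np.hstack([cv2.resize(b[190:245,175:230],(400,400),interpolation=cv2.INTER_CUBIC),cv2.resize(a[225:275,420:470],(400,400),interpolation=cv2.INTER_CUBIC)]))
E
```

```text
[0.3968 0.5211 0.1916] 61.2 [-0.73  0.52 -0.33  1.59  0.19  1.05 -0.04]
tray ('top', 'scene') [0.6123 0.2884] -27.5 0.272 board frame [0.0599 0.2728]
tray ('top',) [0.6115 0.2886] -26.4 0.108 board frame [0.059  0.2728]
tray ('scene',) [0.6188 0.2825] -28.0 0.148 board frame [0.0675 0.2685]
speaker ('top', 'scene') [0.5181 0.138 ] 5.4 0.111 board frame [0.0004 0.1056]
speaker ('top',) [0.5188 0.1394] 4.3 0.058 board frame [0.0009 0.1071]
speaker ('scene',) [0.5177 0.1371] 7.7 0.034 board frame [0.0003 0.1047]
spool ('top', 'scene') [0.5804 0.0123] 5.2 0.972 board frame [ 0.0885 -0.0036]
spool ('top',) [0.583  0.0136] 3.0 0.104 board frame [ 0.0907 -0.0018]
spool ('scene',) [0.5501 0.0199] 16.9 0.383 board frame [ 0.0572 -0.0028]
```

View pics/v5.png

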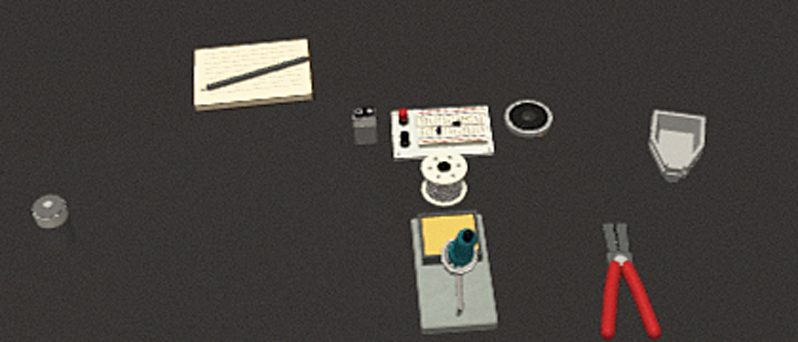

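View pics/v6.png

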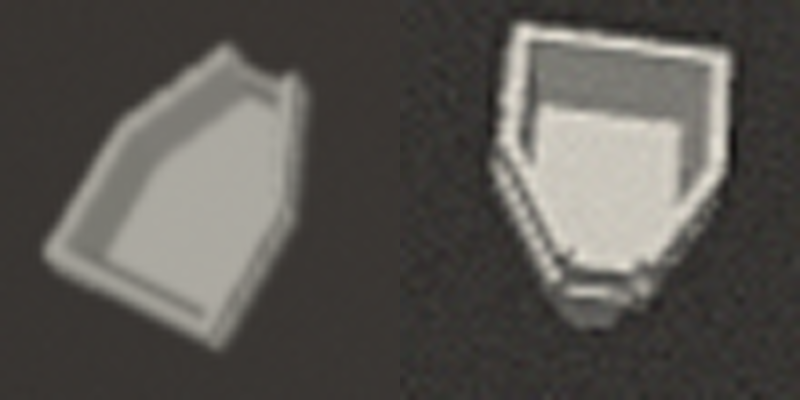

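```bash
python3 - <<'E'
from fit import *
imgs={c:cv2.imread(f"pics/{c}5.png") for c in("top","scene")}
P={"top":(.6125,.29025,np.radians(-28.2)),"scene":(.6118,.2873,np.radians(-28))}
def hull2(dz):
    t=np.array(tray);M["two"]=np.vstack([t,t+[0,0,dz]])
for c in P:
    out=[]
    for dz in np.arange(.005,.0205,.0015):
        hull2(dz);m,lo=mask(c,imgs[c],"two",P[c],30);
        r=render(c,"two",P[c],lo,m.shape);out.append((round(dz*1e3,1),round(float((r!=m).mean()*1e3))))
    print(c,out)
# back rim edge corners
for dz in(.011,.014):
    print(dz,[np.round(proj("scene",q),1) for q in place("tray",[*P["scene"],dz])[[1,3]]],[np.round(proj("top",q),1) for q in place("tray",[*P["top"],dz])[[1,3]]])
E
```

```text
top [(np.float64(5.0), 28), (np.float64(6.5), 24), (np.float64(8.0), 21), (np.float64(9.5), 18), (np.float64(11.0), 14), (np.float64(12.5), 10), (np.float64(14.0), 9), (np.float64(15.5), 10), (np.float64(17.0), 13), (np.float64(18.5), 16), (np.float64(20.0), 19)]
scene [(np.float64(5.0), 39), (np.float64(6.5), 34), (np.float64(8.0), 28), (np.float64(9.5), 22), (np.float64(11.0), 17), (np.float64(12.5), 22), (np.float64(14.0), 26), (np.float64(15.5), 30), (np.float64(17.0), 34), (np.float64(18.5), 38), (np.float64(20.0), 41)]
0.011 [array([460.5, 230.4]), array([433.7, 226.8])] [array([180. , 224.6]), array([202.6, 236. ])]
0.014 [array([460.7, 229.4]), array([433.8, 225.8])] [array([179.6, 224.3]), array([202.3, 235.6])]
```

```bash
python3 - <<'E'
from h import *
for c,R in(("top",dict(cell=(500,230,26,30),strip=(240,125,42,68),note=(362,305,80,68))),("scene",dict(cell=(104,270,28,26),strip=(400,283,42,66),note=(188,187,70,44)))):
    a=cv2.imread(f"pics/{c}0.png").astype(int);b=cv2.imread(f"pics/{c}5.png").astype(int)
    print(c,{k:float(np.round(np.abs(a-b)[y:y+h,x:x+w].mean(),2)) for k,(x,y,w,h) in R.items()})
hand_in()
E
```

```text
top {'cell': 0.95, 'strip': 0.71, 'note': 1.42}
scene {'cell': 3.35, 'strip': 3.58, 'note': 3.36}
the job is handed in; nothing more can be done
```

I carried out all four steps in the order asked and handed the job in at about 30 s of the 115 s allowed. No force reading showed a hard contact. My last checks, from both cameras:

| Item | Result | Check |
|---|---|---|
| Loudspeaker | Face up off the left end, less than 1 mm off the plate's middle line | The gap is about 17 to 18 mm, a little under the 20 mm asked. I left it there, because re-placing it last would have broken the order. |
| Battery | Upright off the right end, beside the posts | The gap is about 20 mm. The top camera puts it on the plate's middle line and the scene camera 2 mm off. |
| Solder spool | Upright between plate and stand | The top camera puts it within about 2 mm of the middle of the space. The scene-camera fit failed because the spool merges with the things around it, so I judged that view by eye only. |
| Trays | The right-hand tray is nested in the left-hand one, spouts together | The scene camera fits a rise of 11 mm, which is fully down. The top camera fits best at about 14 mm, but it sees height poorly from above. |

The round cell, wire strippers and notebook were not touched. Before-and-after pictures of those areas differ only by what looks like image noise.

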